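# Make up the levelling kit for a machine foot

### The arm

A 7-joint arm with a two-finger parallel gripper is mounted at the origin on the work surface. World frame = base frame: x ahead of the robot, y to its left, z up, the work surface at z = 0. Lengths are in m, angles in rad, forces in N, time in s.
With the tool pointing down it reaches from about 0.4 to 0.85 m from the base axis. Payload 10.4 kg.
Tool frame: the origin (TCP) lies midway between the tips of the shut fingers; the grasp point (between the pads) lies 19 mm behind it; z points along the fingers, x is the direction in which the jaws open and shut, and the axes are right-handed (so a half turn about z gives the same grasp; the last joint's range is limited). The gripper opens to 85 mm and grips with 20 to 120 N. Pads are 22 mm wide; open, the fingers measure 114 mm over their backs; the gripper's body (76 mm by 85 mm) begins 54 mm behind the grasp point. The pads swing forward as they close: fully open they stand 13 mm farther back than shut.
Start: joints at [1.138, 0.332, -0.065, 1.46, 0.022, 1.35, -0.088], TCP at [0.249, -0.573, 0.231] pointing down, gripper open.
Joint ranges: [-2.6, 2.6], [-0.5, 2.12], [-1.47, 1.34], [0.16, 2.42], [-1.27, 4.41], [0.06, 2.06], [-2.6, 2.6]. Speed limits (rad/s): [2.22, 2.22, 2.79, 2.79, 3.14, 3.14, 3.14].

### API

Orientations are given as a unit quaternion [x, y, z, w].
In Python, from workcell import manip, cams gives the robot as it stands.
- The arm moves only by the tool move_arm, never from a script. Its argument "moves" is a list of rows, each a list of 7 numbers: the turn, a rotation vector about the tool's x, y, z in degrees, then the shift along the tool's x, y, z in m, then the finger opening in m, from 0 to 0.0854. A call has 1 to 10 rows; each row is the pose to reach, as a shift and turn from the pose commanded when the call began, along the tool's axes at that moment; what a row does not reach only later rows make up. A row lasts 1/10 s, in which the tool goes at most 50 mm and 8.59 degrees, less where a joint would pass 70% of its speed; a pose out of reach is approached as far as the arm can. A call with a gripper value outside its range is refused whole. The fingers move at their own pace and stop on an object; "grip_force" is the grip in N (left out, the last holds). Time passes only in rows, so rows that repeat a pose let the fingers close. It gives the time, the measured TCP pose, the force and the opening at its end, in the units of the state.
- manip.get_obs(): the state, without advancing time (a new reading comes with each control period).
- cams.camera(name): name is "side" or "top" or "wrist"; returns the picture (400x640x3 uint8, red, green, blue); there is no depth.
- cams.camera_params(name): a dict with "fx", "fy", "cx", "cy" (pixels), "xyz" and "rotation" of the camera in the world. Camera axes: x right, y up, looking along -z (the intrinsics and any distortion apply to the point x, -y, -z); pixel columns grow to the right and rows downward; lengths in m; the calibration is good to about 2 mm. A picture is of the moment at which its call begins: read the wrist's pose just before it. camera_params takes no time and is no camera call; for the wrist camera it gives the pose at the moment of the call.
- manip.hand_in(): hands the job in, once; it reports no verdict.
The state is a dict: "clock": time; "joint_pos": joint angles; "joint_velocities": joint speeds; "tau": joint torques, N m; "position": TCP position; "ee_rot": TCP orientation; "ft_force": force on the tool from outside, world axes, zero at the start; "torque": the same for the moment, N m; "grip_width": opening from 0.0 (shut) to 1.0 (fully open).
Only numpy, scipy, OpenCV 4.12 (cv2) and the standard library are available. Lean on these libraries where they do the work, as an engineer would, in place of code of your own. Each camera call takes 0.05 s, during which the arm holds its last target. There are 200 camera calls.

### The job

Make up the levelling kit in the empty two-bay tray: in its big bay stack the three plain square plates, largest at the bottom and smallest on top, centred and squared up on one another, pressing each one down firmly in its place, to feel that it lies flat, before you bring the next. Lay the hexagon nut flat in the small bay, whenever you like. Leave the look-alikes (the round disc, the square plate with a hole and the round ring) where they lie.

Things in the scene. Friction and masses are not known exactly. Their poses are not given: they have to be found in the camera images.
- tray: empty two-bay aluminium tray, 225 x 130 mm, walls and dark divider 3 mm thick, 22 mm high, floor 4 mm; fast to the bench, at the left or right (the blue tin of scrap opposite is not meant). Origin: centre of its underside; x along its length, away from the robot, z up. Big bay (124 mm square) centred at x +47.5, y 0 mm, the farther one; small bay (92 x 124 mm) at x -63.5, y 0 mm
- plate_large_c (a point): plain solid square steel plate, 56 x 56 mm, 12 mm thick, no hole, lying flat on the bench, about 295 g; this point is its centre, 6 mm above its underside, x and y along its edges, z up. The largest of the three: bottom of the stack, in the big bay. A press of about 10 N for half a second is right
- plate_mid_c (a point): plain solid square steel plate, 44 x 44 mm, 12 mm thick, no hole, lying flat on the bench, about 180 g; this point is its centre, 6 mm above its underside, x and y along its edges, z up. Goes on the large plate
- plate_small_c (a point): plain solid square steel plate, 32 x 32 mm, 12 mm thick, no hole, lying flat on the bench, about 95 g; this point is its centre, 6 mm above its underside, x and y along its edges, z up. The smallest: goes on the middle plate
- nut_c (a point): big steel hexagon nut, 46 mm across flats, 53 mm across corners, 24 mm high, lying on its face with its 25 mm bore upright, about 220 g; this point is its centre, 12 mm above its underside; its x axis is square to one pair of flats (flats also at 60 and 120 degrees from it), z up. Goes in the small bay
- disc_c (a point): look-alike: solid round steel disc, 44 mm across, 12 mm thick, lying flat. Does not belong in the kit: leave it where it lies. This point is its centre, 6 mm above its underside, z up.
- holed_c (a point): look-alike: square steel plate 50 x 50 mm, 12 mm thick, with a 24 mm round hole through its middle, lying flat. Does not belong in the kit: leave it where it lies. This point is its centre, 6 mm above its underside, z up.
- collar_c (a point): look-alike: steel ring, round outside, 48 mm across, 24 mm high, with a 25 mm bore, lying flat. Does not belong in the kit: leave it where it lies. This point is its centre, 12 mm above its underside, z up.
Things that resemble listed ones, but are neither listed nor needed, are in the scene too. What is shaped like the part that bears plate_small_c but green is not meant.

How it is judged:
On the way, in this order (a step that is already met when the one before it is completed fails the run):
1. the large plate lies flat in the big bay and is pressed down before the middle plate comes (z of plate_large_c in the frame of tray between 0.007 and 0.013 m and angle between the z axis of plate_large and the z axis of tray, either way round below 0.07 rad and x of plate_large_c in the frame of tray between 0.0115 and 0.0835 m and y of plate_large_c in the frame of tray between -0.036 and 0.036 m and distance between plate_large_c and plate_mid_c above 0.05 m and distance between plate_large_c and plate_small_c above 0.05 m and contact force between plate_large and tray above 6.5 N), for 0.2 s.
2. the middle plate lies flat on the large one and is pressed down before the small plate comes (z of plate_mid_c in the frame of tray between 0.019 and 0.025 m and angle between the z axis of plate_mid and the z axis of tray, either way round below 0.07 rad and horizontal distance between plate_mid_c and plate_large_c below 0.01 m and (angle between the x axis of plate_mid and the x axis of plate_large, either way round below 0.22 rad or angle between the x axis of plate_mid and the y axis of plate_large, either way round below 0.22 rad) and distance between plate_mid_c and plate_small_c above 0.05 m and contact force between plate_mid and plate_large above 5 N), for 0.2 s.
3. the small plate lies flat on the middle one and is pressed down (z of plate_small_c in the frame of tray between 0.031 and 0.037 m and angle between the z axis of plate_small and the z axis of tray, either way round below 0.07 rad and horizontal distance between plate_small_c and plate_mid_c below 0.01 m and (angle between the x axis of plate_small and the x axis of plate_mid, either way round below 0.22 rad or angle between the x axis of plate_small and the y axis of plate_mid, either way round below 0.22 rad) and contact force between plate_small and plate_mid above 4 N), for 0.2 s.
At the end, for the whole second after the job is handed in: Large plate flat in the big bay, middle plate flat on it, small plate flat on top, each within 10 mm of centre and 0.22 rad of square (quarter turns alike) on the one below; nut flat in the small bay; all at rest; disc, holed plate and ring within 20 mm of their starts (z of plate_large_c in the frame of tray between 0.007 and 0.013 m and angle between the z axis of each of plate_large, plate_mid, plate_small and the z axis of tray, either way round below 0.07 rad and x of plate_large_c in the frame of tray between 0.0115 and 0.0835 m and y of plate_large_c in the frame of tray between -0.036 and 0.036 m and z of plate_mid_c in the frame of tray between 0.019 and 0.025 m and horizontal distance between plate_mid_c and plate_large_c below 0.01 m and (angle between the x axis of plate_mid and the x axis of plate_large, either way round below 0.22 rad or angle between the x axis of plate_mid and the y axis of plate_large, either way round below 0.22 rad) and z of plate_small_c in the frame of tray between 0.031 and 0.037 m and horizontal distance between plate_small_c and plate_mid_c below 0.01 m and (angle between the x axis of plate_small and the x axis of plate_mid, either way round below 0.22 rad or angle between the x axis of plate_small and the y axis of plate_mid, either way round below 0.22 rad) and z of nut_c in the frame of tray between 0.013 and 0.019 m and x of nut_c in the frame of tray between -0.0925 and -0.034 m and y of nut_c in the frame of tray between -0.045 and 0.045 m and angle between the z axis of nut and the z axis of tray, either way round below 0.08 rad and linear speed of each of plate_large, plate_mid, plate_small, nut below 0.02 m/s and angular speed of each of plate_large, plate_mid, plate_small, nut below 0.2 rad/s and distance of each of disc_c, holed_c, collar_c from where it was at the start of the episode below 0.02 m); the robot touches nothing.
It fails at once if the round disc is moved from its place (distance of disc_c from where it was at the start of the episode above 0.02 m).
It fails at once if the plate with a hole is moved from its place (distance of holed_c from where it was at the start of the episode above 0.02 m).
It fails at once if the round ring is moved from its place (distance of collar_c from where it was at the start of the episode above 0.02 m).
It also fails if it takes over 120 s, if anything falls off the work surface, if the arm or the gripper's body presses on something with over 40 N, if the wrist force passes 120 N, or if a joint passes its speed limit or range.

## Working session

There is one attempt and no reset: what is moved stays moved. The work goes in short steps, Python scripts to look and compute and a tool call to move; the robot and the scene stay as the last step left them, time stands still between calls to the robot, and variables do not carry over. Pictures are saved under pics/ and viewed, about 12 in all and at most 16, crops included, and the job is handed in when it is done.

Besides the shell and the picture viewer there is one more tool, called after "Call:" as name(argument=value, ...), one argument or row to a line, values as JSON. move_arm: Moves the arm, as the interface text tells. Its arguments: {"type":"object","properties":{"moves":{"type":"array","items":{"type":"array","items":{"type":"number"}}},"grip_force":{"type":"number"}},"required":["moves"]}

```bash
ls; mkdir -p pics
python3 - <<'E'
from workcell import manip, cams
import cv2
for n in ["top","side"]:
    cv2.imwrite(f"pics/{n}0.png",cams.camera(n)[:,:,::-1])
for n in ["top","side","wrist"]: print(n,cams.camera_params(n))
print(manip.get_obs())
E
```

```text
pics
top {'fx': 386.247635865524, 'fy': 386.247635865524, 'cx': 324.06412285699554, 'cy': 194.39532068214714, 'xyz': array([ 0.60290835, -0.00942556,  0.99100197]), 'rotation': array([ 0.02675043, -0.0137151 , -0.70209938,  0.71144415])}
side {'fx': 512.745970521697, 'fy': 512.745970521697, 'cx': 313.4528242735102, 'cy': 200.05304553564264, 'xyz': array([0.11495406, 0.67300108, 0.99031745]), 'rotation': array([-0.11041737,  0.33964369,  0.88428813, -0.3008067 ])}
wrist {'fx': 302.3168936682135, 'fy': 302.3168936682135, 'cx': 313.399372320764, 'cy': 201.95164593826163, 'xyz': array([ 0.31522602, -0.54344597,  0.37445885]), 'rotation': array([-0.12149918,  0.08023718, -0.54301948,  0.82700048])}
{'clock': 0.1, 'joint_pos': array([ 1.13838986,  0.33281319, -0.06471214,  1.46085301,  0.0215606 ,
        1.34990459, -0.08850951]), 'joint_velocities': array([ 0.00055563, -0.00218982,  0.00105887, -0.00337905,  0.00021745,
        0.00031432,  0.0009709 ]), 'tau': array([ 1.78868886e-03, -6.26745629e+01,  4.93843504e-02, -3.92430174e+01,
        1.63455703e-02,  6.95807539e-03, -8.16286388e-06]), 'position': array([ 0.24890122, -0.57293221,  0.23059476]), 'ee_rot': array([ 8.36194552e-01, -5.48432547e-01, -5.41528664e-04, -3.45757094e-04]), 'ft_force': array([0.02009902, 0.20407139, 0.14052635]), 'torque': array([ 0.02381228,  0.06858281, -0.00981646]), 'grip_width': 0.9976219314016584}
```

View pics/top0.png

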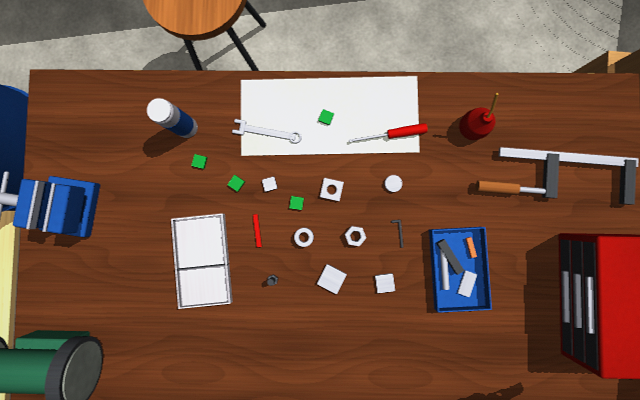

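View pics/side0.png

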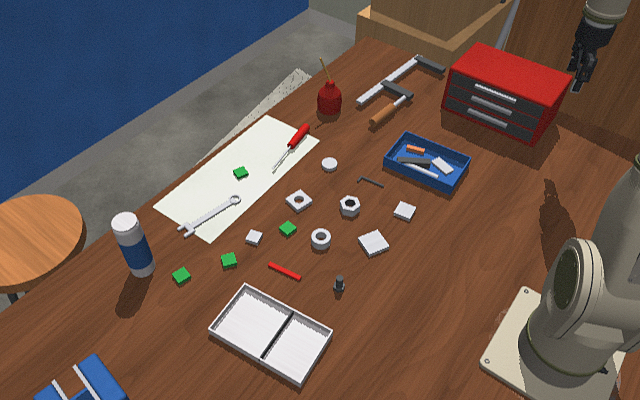

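The top view shows the tray at the left (170–230, 215–308), large plate (332,279), mid (385,283), white small plate (269,184), nut (355,236), ring (303,237), holed plate (332,189) and disc (393,184). The side view agrees with this. Next I'll measure them.

```bash
cat > h.py <<'E'
from workcell import manip, cams
import cv2, numpy as np
from scipy.spatial.transform import Rotation as R
def world(p,uv,z):
    uv=np.atleast_2d(np.asarray(uv,float))
    d=np.c_[(uv[:,0]-p["cx"])/p["fx"],-(uv[:,1]-p["cy"])/p["fy"],-np.ones(len(uv))]
    d=R.from_quat(p["rotation"]).apply(d)
    return p["xyz"]+d*((z-p["xyz"][2])/d[:,2])[:,None]
def pix(p,X):
    c=R.from_quat(p["rotation"]).inv().apply(np.atleast_2d(X)-p["xyz"])
    return np.c_[p["cx"]+p["fx"]*c[:,0]/-c[:,2],p["cy"]+p["fy"]*c[:,1]/c[:,2]]
def blobs(im,p,z,lo=135,amin=150,amax=1e5):
    """bright grey regions -> centre, rect size, angle in world at plane z"""
    s=im.astype(int); m=((s.min(2)>lo)&(s.max(2)-s.min(2)<40)).astype(np.uint8)
    cs,_=cv2.findContours(m,cv2.RETR_EXTERNAL,cv2.CHAIN_APPROX_NONE); out=[]
    for c in cs:
        if not amin<cv2.contourArea(c)<amax: continue
        w=world(p,c[:,0,:]+0.0,z)[:,:2]*1000
        (x,y),(a,b),t=cv2.minAreaRect(w.astype(np.float32)); u=c[:,0].mean(0)
        out.append((u.round(),round(x,1),round(y,1),round(a,1),round(b,1),round(t,1)))
    return out
def tool(target,yaw=None):
    """shift (tool axes) to a world TCP target and the turn about tool z to bring tool x to world yaw (deg, mod 180)"""
    o=manip.get_obs(); r=R.from_quat(o["ee_rot"]); s=r.inv().apply(np.array(target)-o["position"])
    x=r.as_matrix()[:,0]; cur=np.degrees(np.arctan2(x[1],x[0]))
    z=r.as_matrix()[:,2]
    print("clock",round(o["clock"],2),"pos",o["position"].round(4),"shift",s.round(4),"x-yaw",round(cur,1),"zaxis",z.round(4),"j7",o["joint_pos"][6].round(2),"F",o["ft_force"].round(1),"w",round(o["grip_width"],3))
    if yaw is not None: print("turn z",round(-((yaw-cur+90)%180-90),1))
E
python3 - <<'E'
from h import *
im=cv2.imread("pics/top0.png")[:,:,::-1]; p=cams.camera_params("top")
for z in (.012,.024):
    print(z); [print(b) for b in blobs(im,p,z,amin=100) if b[0][1]>165 and b[0][1]<320]
tool([.249,-.573,.231],0)
E
```

```text
0.012
(array([590., 305.]), 395.3, -650.3, 133.9, 8.3, 0.0)
(array([385., 283.]), 438.8, -145.8, 43.2, 44.9, 8.0)
(array([467., 283.]), 441.3, -350.4, 29.5, 59.1, 71.2)
(array([332., 279.]), 447.3, -12.2, 54.8, 55.8, 64.0)
(array([445., 272.]), 470.2, -296.1, 87.0, 12.2, 3.9)
(array([303., 237.]), 551.7, 59.5, 46.5, 46.3, 46.0)
(array([355., 236.]), 555.7, -70.5, 50.7, 46.8, 22.3)
(array([200., 261.]), 487.9, 320.1, 227.4, 133.5, 6.7)
(array([332., 189.]), 672.8, -9.6, 51.0, 50.0, 78.2)
(array([269., 184.]), 684.4, 149.7, 31.2, 32.8, 15.2)
(array([393., 183.]), 690.1, -165.4, 40.8, 40.5, 0.3)
(array([  6., 190.]), 665.1, 823.4, 84.2, 44.4, 3.4)
0.024
(array([590., 305.]), 397.8, -642.5, 132.3, 8.2, 0.0)
(array([385., 283.]), 440.9, -144.2, 42.6, 44.3, 8.0)
(array([467., 283.]), 443.3, -346.2, 29.2, 58.3, 71.2)
(array([332., 279.]), 449.2, -12.2, 54.1, 55.1, 64.0)
(array([445., 272.]), 471.8, -292.6, 85.9, 12.1, 3.9)
(array([303., 237.]), 552.4, 58.7, 45.9, 45.8, 46.0)
(array([355., 236.]), 556.3, -69.8, 50.1, 46.2, 22.3)
(array([200., 261.]), 489.3, 316.1, 224.6, 131.9, 6.7)
(array([332., 189.]), 671.9, -9.6, 50.4, 49.4, 78.2)
(array([269., 184.]), 683.4, 147.7, 30.8, 32.4, 15.2)
(array([393., 183.]), 689.0, -163.5, 40.3, 40.0, 0.3)
(array([  6., 190.]), 664.3, 813.2, 83.2, 43.9, 3.4)
clock 0.1 pos [ 0.2489 -0.5729  0.2306] shift [ 0.0001 -0.0001 -0.0004] x-yaw -66.5 zaxis [-5.0e-04  1.2e-03 -1.0e+00] j7 -0.09 F [0.  0.2 0.1] w 0.998
turn z -66.5
```

Run:
```python
from h import *
tool([.448,-.012,.13],-26)
```

```text
clock 0.1 pos [ 0.2489 -0.5729  0.2306] shift [-0.435  -0.4061  0.1011] x-yaw -66.5 zaxis [-5.0e-04  1.2e-03 -1.0e+00] j7 -0.09 F [0.  0.2 0.1] w 0.998
turn z -40.5
```

Call:
move_arm(
  moves=[
    [0,0,-4,-0.03,-0.03,0,0.085],
    [0,0,-10,-0.07,-0.065,0,0.085],
    [0,0,-16,-0.11,-0.1,0,0.085],
    [0,0,-22,-0.15,-0.135,0,0.085],
    [0,0,-28,-0.185,-0.17,0,0.085],
    [0,0,-34,-0.22,-0.205,0,0.085],
    [0,0,-40.5,-0.255,-0.24,0,0.085],
    [0,0,-40.5,-0.29,-0.275,0,0.085],
    [0,0,-40.5,-0.325,-0.31,0.02,0.085],
    [0,0,-40.5,-0.36,-0.34,0.04,0.085],
  ],
  grip_force=60,
)

```text
clock: 1.1
position: [0.4153, -0.115, 0.1955]
ee_rot: [0.974, -0.225, 0.001, 0.0]
ft_force: [1.4, -0.5, -1.1]
grip_width: 0.997
```

Run:
```python
from h import *
tool([.448,-.012,.13],-26)
```

```text
clock 1.1 pos [ 0.4153 -0.115   0.1955] shift [-0.0159 -0.1069  0.0655] x-yaw -26.0 zaxis [ 0.0018 -0.0011 -1.    ] j7 -0.26 F [ 1.4 -0.5 -1.1] w 0.997
turn z -0.0
```

Call:
move_arm(
  moves=[
    [0,0,0,-0.006,-0.04,0.03,0.07],
    [0,0,0,-0.01,-0.07,0.05,0.07],
    [0,0,0,-0.014,-0.099,0.061,0.07],
    [0,0,0,-0.014,-0.099,0.061,0.07],
    [0,0,0,-0.014,-0.099,0.061,0.07],
  ],
)

```text
clock: 1.6
position: [0.445, -0.0216, 0.1341]
ee_rot: [0.974, -0.224, -0.0, 0.0]
ft_force: [-0.0, 0.2, 0.5]
grip_width: 0.82
```

Run:
```python
from h import *
tool([.448,-.012,.13],-26)
p=cams.camera_params("wrist"); im=cams.camera("wrist")
cv2.imwrite("pics/w1.png",im[:,:,::-1]); np.save("pics/w1p.npy",p,allow_pickle=True)
print(p)
for b in blobs(im,p,.012,lo=135,amin=500): print(b)
```

```text
clock 1.6 pos [ 0.445  -0.0216  0.1341] shift [-0.0015 -0.0099  0.0041] x-yaw -25.9 zaxis [-9.e-04  1.e-04 -1.e+00] j7 -0.54 F [-0.   0.2  0.5] w 0.82
turn z 0.1
{'fx': 302.3168936682135, 'fy': 302.3168936682135, 'cx': 313.399372320764, 'cy': 201.95164593826163, 'xyz': array([0.47628354, 0.04475931, 0.27795848]), 'rotation': array([-0.14200467,  0.03316954, -0.22257175,  0.96394827])}
(array([ 15., 348.]), 86.4, -47.5, 146.7, 58.3, 47.3)
(array([361., 303.]), 437.2, -146.0, 44.1, 44.4, 8.0)
(array([618., 218.]), 688.0, -166.0, 43.9, 40.4, 81.2)
(array([453., 193.]), 558.4, -75.5, 55.2, 49.1, 21.4)
(array([310., 184.]), 445.5, -11.5, 55.6, 56.1, 64.0)
(array([562.,  61.]), 672.2, -9.1, 50.6, 50.5, 78.0)
(array([392.,  47.]), 553.6, 60.4, 49.0, 48.6, 64.0)
```

View pics/w1.png

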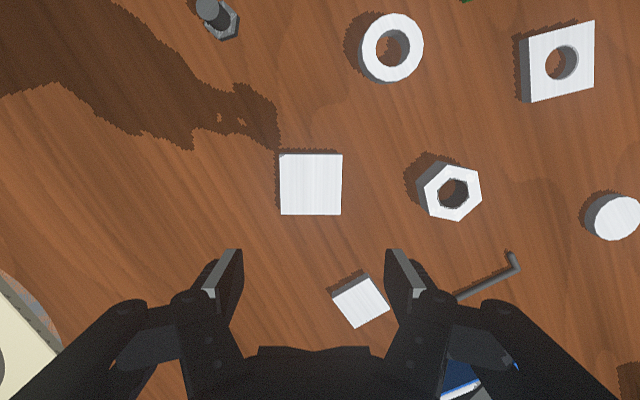

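The wrist view puts the large plate at (310,184), nut at (453,193) and mid plate at (361,303), within 3 mm of the top camera's readings (about 5 mm for the nut, measured at the wrong plane).

Call:
move_arm(
  moves=[
    [0,0,0,-0.002,0,0.04,0.07],
    [0,0,0,-0.002,0,0.07,0.07],
    [0,0,0,-0.002,0,0.09,0.07],
    [0,0,0,-0.002,0,0.1,0.07],
    [0,0,0,-0.002,0,0.1,0.07],
    [0,0,0,-0.002,0,0.1,0.07],
    [0,0,0,-0.002,0,0.1,0.07],
  ],
)

```text
clock: 2.35
position: [0.4444, -0.0212, 0.0356]
ee_rot: [0.974, -0.225, 0.001, 0.0]
ft_force: [0.3, 0.1, 0.2]
grip_width: 0.819
```

Run:
```python
from h import *
tool([.4458,-.0115,.015],-26)
```

```text
clock 2.35 pos [ 0.4444 -0.0212  0.0356] shift [-0.0031 -0.0093  0.0206] x-yaw -26.0 zaxis [ 2.e-03 -6.e-04 -1.e+00] j7 -0.65 F [0.3 0.1 0.2] w 0.819
turn z -0.0
```

Call:
move_arm(
  moves=[
    [0,0,0,-0.003,-0.009,0.01,0.07],
    [0,0,0,-0.003,-0.009,0.018,0.07],
    [0,0,0,-0.003,-0.009,0.021,0.07],
    [0,0,0,-0.003,-0.009,0.021,0.07],
  ],
)

```text
clock: 2.75
position: [0.4446, -0.0118, 0.0132]
ee_rot: [0.974, -0.225, -0.0, 0.0]
ft_force: [-1.0, 0.0, 0.4]
grip_width: 0.819
```

Call:
move_arm(
  moves=[
    [0,0,0,0,0,0.003,0.068],
    [0,0,0,0,0,0.006,0.068],
    [0,0,0,0,0,0.008,0.068],
    [0,0,0,0,0,0.008,0.068],
  ],
)

```text
clock: 3.15
position: [0.4446, -0.0115, 0.0052]
ee_rot: [0.974, -0.225, -0.0, 0.0]
ft_force: [-1.0, 0.1, 0.4]
grip_width: 0.796
```

Run:
```python
from h import *
tool([.4458,-.0115,.002],-26)
```

```text
clock 3.15 pos [ 0.4446 -0.0115  0.0052] shift [ 0.0011 -0.0005  0.0031] x-yaw -26.0 zaxis [-3.e-04  0.e+00 -1.e+00] j7 -0.72 F [-1.   0.1  0.4] w 0.796
turn z -0.0
```

Call:
move_arm(
  moves=[
    [0,0,0,0.001,0,0.002,0.064],
    [0,0,0,0.001,0,0.004,0.064],
    [0,0,0,0.001,0,0.006,0.064],
    [0,0,0,0.001,0,0.006,0.064],
  ],
)

```text
clock: 3.55
position: [0.4455, -0.0119, -0.0009]
ee_rot: [0.974, -0.225, -0.0, 0.0]
ft_force: [0.2, -0.2, -0.5]
grip_width: 0.746
```

Call:
move_arm(
  moves=[
    [0,0,0,0,0,0.001,0.062],
    [0,0,0,0,0,0.002,0.062],
    [0,0,0,0,0,0.003,0.062],
    [0,0,0,0,0,0.003,0.062],
  ],
)

```text
clock: 3.95
position: [0.4456, -0.0119, -0.0037]
ee_rot: [0.974, -0.225, -0.0, 0.0]
ft_force: [0.4, 0.8, 0.4]
grip_width: 0.73
```

Call:
move_arm(
  moves=[
    [0,0,0,0,0,0.001,0.062],
    [0,0,0,0,0,0.001,0.058],
    [0,0,0,0,0,0.001,0.05],
    [0,0,0,0,0,0.001,0.05],
    [0,0,0,0,0,0.001,0.05],
  ],
)

```text
clock: 4.45
position: [0.4462, -0.0119, -0.0037]
ee_rot: [0.974, -0.225, 0.0, 0.0]
ft_force: [-3.6, -1.0, 15.0]
grip_width: 0.642
```

Call:
move_arm(
  moves=[
    [0,0,0,0,0,-0.001,0.06],
    [0,0,0,0,0,-0.003,0.06],
    [0,0,0,0,0,-0.003,0.05],
    [0,0,0,0,0,-0.003,0.05],
    [0,0,0,0,0,-0.003,0.05],
  ],
)

```text
clock: 4.95
position: [0.4458, -0.0119, -0.0009]
ee_rot: [0.974, -0.225, 0.0, 0.0]
ft_force: [-4.9, 0.1, 15.3]
grip_width: 0.637
```

Call:
move_arm(
  moves=[
    [0,0,0,0,0,-0.01,0.05],
    [0,0,0,0,0,-0.03,0.05],
    [0,0,0,0,0,-0.06,0.05],
    [0,0,0,0,0,-0.09,0.05],
    [0,0,0,0,0,-0.1,0.05],
    [0,0,0,0,0,-0.1,0.05],
  ],
)

```text
clock: 5.55
position: [0.4464, -0.0122, 0.0993]
ee_rot: [0.974, -0.225, 0.001, 0.0]
ft_force: [-0.7, -0.3, -4.6]
grip_width: 0.633
```

Run:
```python
from h import *
tool([.536,.322,.10],6.7)
```

```text
clock 5.55 pos [ 0.4464 -0.0122  0.0993] shift [-0.0662 -0.3396 -0.0009] x-yaw -26.0 zaxis [ 2.3e-03 -9.0e-04 -1.0e+00] j7 -0.6 F [-0.7 -0.3 -4.6] w 0.633
turn z -32.7
```

Call:
move_arm(
  moves=[
    [0,0,-2,-0.004,-0.02,0,0.05],
    [0,0,-6,-0.012,-0.06,0,0.05],
    [0,0,-11,-0.02,-0.1,0,0.05],
    [0,0,-16,-0.028,-0.145,0,0.05],
    [0,0,-21,-0.037,-0.19,0,0.05],
    [0,0,-26,-0.046,-0.235,0,0.05],
    [0,0,-31,-0.055,-0.28,0,0.05],
    [0,0,-32.7,-0.062,-0.315,0,0.05],
    [0,0,-32.7,-0.066,-0.34,0,0.05],
    [0,0,-32.7,-0.066,-0.34,0,0.05],
  ],
)

```text
clock: 6.55
position: [0.5333, 0.3275, 0.0959]
ee_rot: [0.998, 0.061, -0.002, -0.001]
ft_force: [-0.4, -1.1, -3.0]
grip_width: 0.632
```

Run:
```python
from h import *
p=cams.camera_params("wrist"); im=cams.camera("wrist")
cv2.imwrite("pics/w2.png",im[:,:,::-1])
q=cams.camera_params("wrist"); np.save("pics/w2p.npy",p,allow_pickle=True)
tool([.536,.322,.10],6.7)
for b in blobs(im,p,.022,lo=120,amin=500): print(b)
```

```text
clock 6.6 pos [0.5336 0.3251 0.0959] shift [ 0.002   0.0034 -0.0042] x-yaw 6.9 zaxis [-3.6e-03  5.0e-04 -1.0e+00] j7 -0.8 F [ 0.5 -0.6 -2.4] w 0.635
turn z 0.2
(array([600., 357.]), 806.2, 227.9, 59.8, 129.3, 58.0)
(array([338., 210.]), 537.5, 311.2, 127.9, 155.3, 6.7)
(array([148., 215.]), 422.3, 309.9, 96.6, 131.4, 6.5)
```

View pics/w2.png

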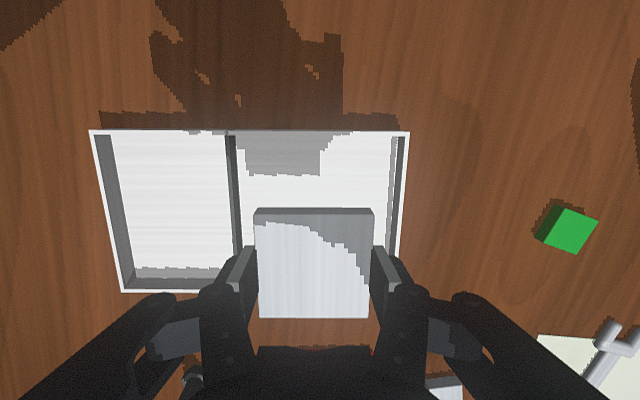

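The tray rim corners are at (90,130), (410,132) and (122,292), and the plate hangs square in the jaws at (313,262).

Run:
```python
from h import *
p=np.load("pics/w2p.npy",allow_pickle=True).item()
w=world(p,[[90,130],[410,132],[122,292]],.022); print(w.round(4))
d=w[1]-w[0]; print(np.degrees(np.arctan2(d[1],d[0])),np.linalg.norm(d),(w[1]+w[2])/2)
c=((w[1]+w[2])/2)[:2]; u=d[:2]/np.linalg.norm(d[:2]); print("big",c+u*.0475,"small",c-u*.0635)
tool([*(c+u*.0475),.02],6.7)
```

```text
[[0.3686 0.3691 0.022 ]
 [0.5923 0.395  0.022 ]
 [0.3832 0.2393 0.022 ]]
6.597600921471851 0.22521070994087172 [0.48776255 0.31715515 0.022     ]
big [0.53494798 0.32261269] small [0.42468307 0.30985928]
clock 6.6 pos [0.5336 0.3251 0.0959] shift [0.0013 0.0027 0.0758] x-yaw 6.9 zaxis [-3.6e-03  5.0e-04 -1.0e+00] j7 -0.8 F [ 0.5 -0.6 -2.4] w 0.635
turn z 0.2
```

Call:
move_arm(
  moves=[
    [0,0,0,0.001,0.003,0.03,0.05],
    [0,0,0,0.001,0.003,0.06,0.05],
    [0,0,0,0.001,0.003,0.076,0.05],
    [0,0,0,0.001,0.003,0.082,0.05],
    [0,0,0,0.001,0.003,0.082,0.05],
    [0,0,0,0.001,0.003,0.082,0.05],
  ],
)

```text
clock: 7.2
position: [0.5374, 0.3202, 0.0175]
ee_rot: [0.998, 0.058, 0.001, -0.0]
ft_force: [0.4, 0.8, -2.9]
grip_width: 0.631
```

Run:
```python
from h import *
tool([.535,.3226,.003],6.7)
```

```text
clock 7.2 pos [0.5374 0.3202 0.0175] shift [-0.0021 -0.0027  0.0145] x-yaw 6.7 zaxis [ 1.3e-03  9.0e-04 -1.0e+00] j7 -0.84 F [ 0.4  0.8 -2.9] w 0.631
turn z -0.0
```

Fine laterally. Now lower gently to contact.

Call:
move_arm(
  moves=[
    [0,0,0,-0.002,-0.003,0.005,0.05],
    [0,0,0,-0.002,-0.003,0.009,0.05],
    [0,0,0,-0.002,-0.003,0.012,0.05],
    [0,0,0,-0.002,-0.003,0.0135,0.05],
    [0,0,0,-0.002,-0.003,0.0145,0.05],
    [0,0,0,-0.002,-0.003,0.0145,0.05],
  ],
)

```text
clock: 7.8
position: [0.5345, 0.3225, 0.0033]
ee_rot: [0.998, 0.058, 0.0, 0.0]
ft_force: [-5.5, -5.2, 13.3]
grip_width: 0.63
```

Call:
move_arm(
  moves=[
    [0,0,0,0,0,0.0005,0.05],
    [0,0,0,0,0,0.001,0.05],
    [0,0,0,0,0,0.001,0.05],
  ],
)

```text
clock: 8.1
position: [0.5345, 0.3225, 0.0032]
ee_rot: [0.998, 0.058, 0.0, 0.001]
ft_force: [-10.4, -8.4, 22.5]
grip_width: 0.632
```

Call:
move_arm(
  moves=[
    [0,0,0,0,0,-0.001,0.05],
    [0,0,0,0,0,-0.001,0.05],
    [0,0,0,0,0,-0.001,0.05],
    [0,0,0,0,0,-0.001,0.05],
    [0,0,0,0,0,-0.001,0.05],
  ],
)

```text
clock: 8.6
position: [0.5345, 0.3225, 0.0033]
ee_rot: [0.998, 0.058, 0.0, 0.0]
ft_force: [-5.3, -4.5, 12.1]
grip_width: 0.636
```

Call:
move_arm(
  moves=[
    [0,0,0,0,0,-0.001,0.055],
    [0,0,0,0,0,-0.001,0.064],
    [0,0,0,0,0,-0.001,0.066],
    [0,0,0,0,0,-0.02,0.066],
    [0,0,0,0,0,-0.06,0.066],
    [0,0,0,0,0,-0.09,0.066],
    [0,0,0,0,0,-0.1,0.066],
    [0,0,0,0,0,-0.1,0.066],
  ],
)

```text
clock: 9.4
position: [0.5355, 0.3232, 0.1045]
ee_rot: [0.998, 0.058, 0.002, -0.001]
ft_force: [0.1, -0.5, 0.4]
grip_width: 0.771
```

Run:
```python
from h import *
tool([.437,-.146,.1],8)
p=cams.camera_params("wrist"); im=cams.camera("wrist")
cv2.imwrite("pics/w3.png",im[:,:,::-1]); np.save("pics/w3p.npy",p,allow_pickle=True)
```

```text
clock 9.4 pos [0.5355 0.3232 0.1045] shift [-0.1524  0.4546  0.0034] x-yaw 6.7 zaxis [ 0.0035  0.0016 -1.    ] j7 -0.79 F [ 0.1 -0.5  0.4] w 0.771
turn z -1.3
```

View pics/w3.png

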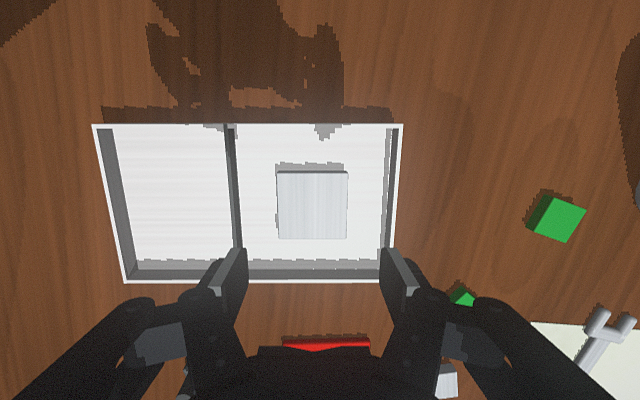

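The large plate lies in the big bay, with corners at (278,172), (347,171), (348,239) and (278,239). Next is the middle plate.

Call:
move_arm(
  moves=[
    [0,0,0,-0.012,0.035,0,0.062],
    [0,0,0,-0.029,0.085,0,0.062],
    [0,0,0,-0.045,0.134,0,0.062],
    [0,0,-1,-0.062,0.184,0,0.062],
    [0,0,-1,-0.078,0.233,0,0.062],
    [0,0,-1,-0.095,0.283,0,0.062],
    [0,0,-1,-0.111,0.332,0,0.062],
    [0,0,-1,-0.128,0.38,0,0.062],
    [0,0,-1,-0.142,0.425,0,0.062],
    [0,0,-1.3,-0.152,0.455,0,0.062],
  ],
)

```text
clock: 10.45
position: [0.4346, -0.1498, 0.1009]
ee_rot: [0.998, 0.069, -0.001, -0.0]
ft_force: [1.1, -0.2, 1.3]
grip_width: 0.725
```

Run:
```python
from h import *
p=np.load("pics/w3p.npy",allow_pickle=True).item()
w=world(p,[[278,172],[347,171],[348,239],[278,239]],.016); print(w.round(4),w.mean(0)); d=w[1]-w[0]; print(np.degrees(np.arctan2(d[1],d[0])))
tool([.4372,-.146,.03],8)
p=cams.camera_params("wrist"); im=cams.camera("wrist")
for b in blobs(im,p,.012,lo=120,amin=500): print(b)
tool([.4372,-.146,.03],8)
```

```text
[[0.5041 0.3482 0.016 ]
 [0.5574 0.3551 0.016 ]
 [0.5667 0.2984 0.016 ]
 [0.5088 0.2917 0.016 ]] [0.53425815 0.32334994 0.016     ]
7.413174695289968
clock 10.45 pos [ 0.4346 -0.1498  0.1009] shift [ 0.0032 -0.0033  0.0709] x-yaw 7.9 zaxis [-1.7e-03  1.0e-04 -1.0e+00] j7 0.27 F [ 1.1 -0.2  1.3] w 0.725
turn z -0.1
(array([605., 258.]), 688.4, -163.5, 43.9, 48.7, 17.2)
(array([319., 200.]), 437.1, -144.5, 44.4, 45.2, 7.9)
(array([491., 124.]), 557.5, -70.2, 65.4, 50.9, 21.4)
clock 10.5 pos [ 0.4328 -0.1565  0.1006] shift [ 0.0059 -0.01    0.0706] x-yaw 7.5 zaxis [-0.0029 -0.0019 -1.    ] j7 0.28 F [-1.9 -7.5 -0.1] w 0.724
turn z -0.5
```

Call:
move_arm(
  moves=[
    [0,0,0,0,0,0.02,0.054],
    [0,0,0,0,0,0.05,0.054],
    [0,0,0,0,0,0.07,0.054],
    [0,0,0,0,0,0.07,0.054],
    [0,0,0,0,0,0.07,0.054],
  ],
)

```text
clock: 11.0
position: [0.4361, -0.1466, 0.0317]
ee_rot: [0.998, 0.07, -0.001, -0.001]
ft_force: [0.6, -0.5, 1.6]
grip_width: 0.631
```

Run:
```python
from h import *
tool([.4371,-.1455,.002],8)
```

```text
clock 11.0 pos [ 0.4361 -0.1466  0.0317] shift [ 0.0012 -0.0009  0.0297] x-yaw 8.0 zaxis [-0.0013  0.0011 -1.    ] j7 0.18 F [ 0.6 -0.5  1.6] w 0.631
turn z 0.0
```

Call:
move_arm(
  moves=[
    [0,0,0,0.001,-0.001,0.015,0.052],
    [0,0,0,0.001,-0.001,0.024,0.052],
    [0,0,0,0.001,-0.001,0.028,0.052],
    [0,0,0,0.001,-0.001,0.03,0.052],
    [0,0,0,0.001,-0.001,0.03,0.052],
  ],
)

```text
clock: 11.5
position: [0.4373, -0.146, 0.0018]
ee_rot: [0.998, 0.07, -0.0, -0.0]
ft_force: [0.3, -0.0, 0.1]
grip_width: 0.604
```

Call:
move_arm(
  moves=[
    [0,0,0,0,0,0,0.046],
    [0,0,0,0,0,0,0.038],
    [0,0,0,0,0,0,0.038],
    [0,0,0,0,0,0,0.038],
  ],
)

```text
clock: 11.9
position: [0.4378, -0.1461, 0.0027]
ee_rot: [0.998, 0.07, 0.0, 0.0]
ft_force: [-1.6, 1.1, 7.4]
grip_width: 0.49
```

Call:
move_arm(
  moves=[
    [0,0,0,0,0,-0.01,0.038],
    [0,0,0,0,0,-0.03,0.038],
    [0,0,0,0,0,-0.06,0.038],
    [0,0,0,0,0,-0.09,0.038],
    [0,0,0,0,0,-0.1,0.038],
    [0,0,0,0,0,-0.1,0.038],
  ],
)

```text
clock: 12.5
position: [0.4381, -0.1465, 0.1033]
ee_rot: [0.998, 0.069, 0.001, 0.001]
ft_force: [-0.2, -0.2, -2.6]
grip_width: 0.491
```

Run:
```python
from h import *
tool([.5345,.323,.10],6.7)
```

```text
clock 12.5 pos [ 0.4381 -0.1465  0.1033] shift [ 0.1605 -0.4516  0.0026] x-yaw 8.0 zaxis [ 0.0025 -0.002  -1.    ] j7 0.26 F [-0.2 -0.2 -2.6] w 0.491
turn z 1.3
```

Call:
move_arm(
  moves=[
    [0,0,0,0.008,-0.022,0,0.038],
    [0,0,0,0.022,-0.062,0,0.038],
    [0,0,0,0.039,-0.11,0,0.038],
    [0,0,1,0.057,-0.16,0,0.038],
    [0,0,1,0.075,-0.21,0,0.038],
    [0,0,1,0.092,-0.26,0,0.038],
    [0,0,1.3,0.11,-0.31,0,0.038],
    [0,0,1.3,0.128,-0.36,0,0.038],
    [0,0,1.3,0.144,-0.405,0,0.038],
    [0,0,1.3,0.16,-0.45,0,0.038],
  ],
)

```text
clock: 13.5
position: [0.5304, 0.3117, 0.0996]
ee_rot: [0.998, 0.058, -0.001, 0.001]
ft_force: [1.4, 0.3, -1.6]
grip_width: 0.491
```

Call:
move_arm(
  moves=[
    [0,0,0,0,0,0,0.038],
    [0,0,0,0,0,0.02,0.038],
    [0,0,0,0,0,0.04,0.038],
    [0,0,0,0,0,0.06,0.038],
    [0,0,0,0,0,0.06,0.038],
    [0,0,0,0,0,0.06,0.038],
  ],
)

```text
clock: 14.1
position: [0.5303, 0.3101, 0.041]
ee_rot: [0.998, 0.058, -0.001, 0.0]
ft_force: [0.3, -0.4, -1.8]
grip_width: 0.491
```

Run:
```python
from h import *
tool([.5345,.323,.0188],6.7)
p=cams.camera_params("wrist"); im=cams.camera("wrist")
cv2.imwrite("pics/w4.png",im[:,:,::-1]); np.save("pics/w4p.npy",p,allow_pickle=True)
```

```text
clock 14.1 pos [0.5303 0.3101 0.041 ] shift [ 0.0058 -0.0123  0.0222] x-yaw 6.7 zaxis [-1.8e-03 -6.0e-04 -1.0e+00] j7 -0.83 F [ 0.3 -0.4 -1.8] w 0.491
turn z -0.0
```

View pics/w4.png

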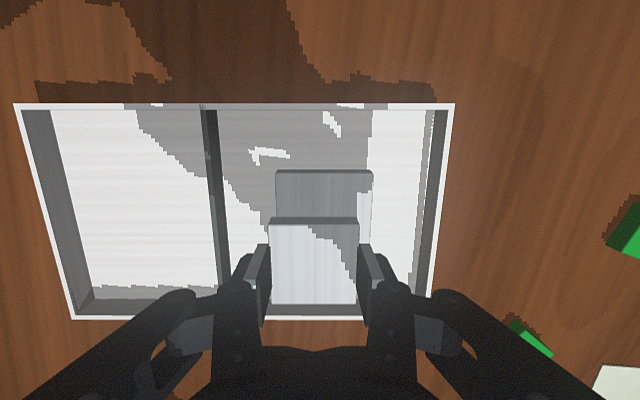

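Held mid plate: (268,225), (358,224), (358,304), (271,304). The large plate's far edge runs (275,171)–(372,171). I'll compute the correction between them.

Run:
```python
from h import *
p=np.load("pics/w4p.npy",allow_pickle=True).item()
a=world(p,[[275,171],[372,171]],.016)[:,:2]; t=np.radians(6.7); n=np.array([np.sin(t),-np.cos(t)])
print(a,"large c",a.mean(0)+.028*n)
b=world(p,[[268,225],[358,224],[358,304],[271,304]],.0506)[:,:2]; print(b,"mid c",b.mean(0))
```

```text
[[0.50285555 0.34848749]
 [0.5573715  0.35484889]] large c [0.5333803  0.32385941]
[[0.50533078 0.32934403]
 [0.54768887 0.33481424]
 [0.55464737 0.29122621]
 [0.51003072 0.2859714 ]] mid c [0.52942443 0.31033897]
```

Call:
move_arm(
  moves=[
    [0,0,0,0.003,-0.006,0,0.038],
    [0,0,0,0.0055,-0.0125,0.005,0.038],
    [0,0,0,0.0055,-0.0125,0.012,0.038],
    [0,0,0,0.0055,-0.0125,0.016,0.038],
    [0,0,0,0.0055,-0.0125,0.016,0.038],
    [0,0,0,0.0055,-0.0125,0.016,0.038],
  ],
)

```text
clock: 14.75
position: [0.5349, 0.3231, 0.0257]
ee_rot: [0.998, 0.058, -0.0, 0.0]
ft_force: [-0.3, 0.2, -1.9]
grip_width: 0.493
```

Run:
```python
from h import *
tool([.5342,.3233,.0184],6.7)
```

```text
clock 14.75 pos [0.5349 0.3231 0.0257] shift [-0.0006 -0.0003  0.0073] x-yaw 6.7 zaxis [-3.e-04 -3.e-04 -1.e+00] j7 -0.85 F [-0.3  0.2 -1.9] w 0.493
turn z -0.0
```

Call:
move_arm(
  moves=[
    [0,0,0,-0.0005,0,0.003,0.038],
    [0,0,0,-0.0005,0,0.005,0.038],
    [0,0,0,-0.0005,0,0.0065,0.038],
    [0,0,0,-0.0005,0,0.0073,0.038],
    [0,0,0,-0.0005,0,0.0073,0.038],
    [0,0,0,-0.0005,0,0.0073,0.038],
  ],
)

```text
clock: 15.35
position: [0.5345, 0.3232, 0.0188]
ee_rot: [0.998, 0.058, 0.0, 0.0]
ft_force: [-1.6, -2.0, 3.0]
grip_width: 0.493
```

Contact. Now the press.

Call:
move_arm(
  moves=[
    [0,0,0,0,0,0.0005,0.038],
    [0,0,0,0,0,0.001,0.038],
    [0,0,0,0,0,0.001,0.038],
    [0,0,0,0,0,0.001,0.038],
    [0,0,0,0,0,0.001,0.038],
    [0,0,0,0,0,0.001,0.038],
  ],
)

```text
clock: 15.95
position: [0.5345, 0.3233, 0.0188]
ee_rot: [0.998, 0.058, 0.0, 0.0]
ft_force: [-5.3, -5.3, 13.3]
grip_width: 0.489
```

Call:
move_arm(
  moves=[
    [0,0,0,0,0,-0.0005,0.038],
    [0,0,0,0,0,-0.001,0.042],
    [0,0,0,0,0,-0.001,0.052],
    [0,0,0,0,0,-0.001,0.054],
    [0,0,0,0,0,-0.02,0.054],
    [0,0,0,0,0,-0.05,0.054],
    [0,0,0,0,0,-0.08,0.054],
    [0,0,0,0,0,-0.085,0.054],
    [0,0,0,0,0,-0.085,0.054],
  ],
)

```text
clock: 16.85
position: [0.5351, 0.3239, 0.1047]
ee_rot: [0.998, 0.058, 0.001, -0.001]
ft_force: [-0.3, -0.2, -0.1]
grip_width: 0.631
```

Run:
```python
from h import *
tool([.684,.149,.1],15.2)
p=cams.camera_params("wrist"); im=cams.camera("wrist")
cv2.imwrite("pics/w5.png",im[:,:,::-1]); np.save("pics/w5p.npy",p,allow_pickle=True)
```

```text
clock 16.85 pos [0.5351 0.3239 0.1047] shift [0.1275 0.191  0.0048] x-yaw 6.7 zaxis [ 0.0027  0.0013 -1.    ] j7 -0.81 F [-0.3 -0.2 -0.1] w 0.631
turn z -8.5
```

View pics/w5.png

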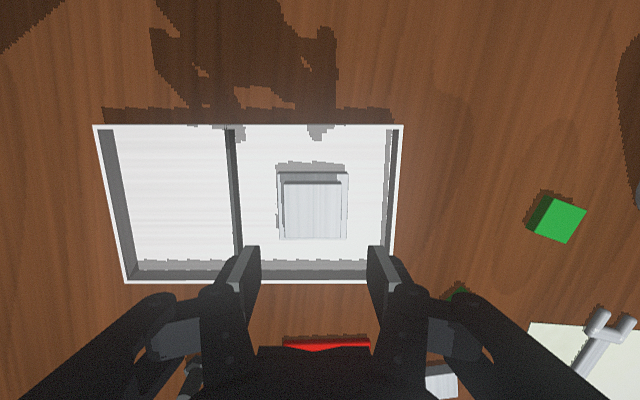

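The mid plate sits on the large one: corners near (284,182), (341,182), (341,238), (284,238), with the large plate's top edge still at (277,172).

Call:
move_arm(
  moves=[
    [0,0,-1,0.01,0.015,0,0.05],
    [0,0,-3,0.03,0.045,0,0.045],
    [0,0,-5,0.055,0.082,0,0.042],
    [0,0,-7,0.08,0.12,0,0.042],
    [0,0,-8.5,0.105,0.157,0,0.042],
    [0,0,-8.5,0.12,0.18,0,0.042],
    [0,0,-8.5,0.1275,0.191,0,0.042],
    [0,0,-8.5,0.1275,0.191,0,0.042],
    [0,0,-8.5,0.1275,0.191,0,0.042],
  ],
)

```text
clock: 17.8
position: [0.682, 0.1505, 0.1022]
ee_rot: [0.991, 0.133, -0.001, -0.001]
ft_force: [0.4, 1.2, 0.2]
grip_width: 0.49
```

Run:
```python
from h import *
p=np.load("pics/w5p.npy",allow_pickle=True).item()
w=world(p,[[284,182],[341,182],[341,238],[284,238]],.028); print(w.round(4),w.mean(0)); d=w[1]-w[0]; print(np.degrees(np.arctan2(d[1],d[0])))
p=cams.camera_params("wrist"); im=cams.camera("wrist")
for b in blobs(im,p,.012,lo=120,amin=300): print(b)
tool([.684,.149,.03],15.2)
```

```text
[[0.5099 0.3442 0.028 ]
 [0.5522 0.3491 0.028 ]
 [0.5586 0.3042 0.028 ]
 [0.5139 0.2991 0.028 ]] [0.53366305 0.32414251 0.028     ]
6.576448967503228
(array([426., 376.]), 832.9, 11.4, 20.0, 69.9, 36.5)
(array([130., 271.]), 543.3, 50.6, 49.2, 49.6, 32.0)
(array([316., 206.]), 683.3, 150.4, 31.3, 31.5, 15.3)
(array([501., 228.]), 855.0, 159.3, 167.1, 222.1, 80.5)
(array([197.,   5.]), 565.8, 264.3, 78.2, 10.7, 15.2)
clock 17.85 pos [0.6818 0.1511 0.1025] shift [0.0016 0.0027 0.0725] x-yaw 15.4 zaxis [-9.e-04  1.e-03 -1.e+00] j7 -0.32 F [ 0.   0.6 -0.1] w 0.491
turn z 0.2
```

Call:
move_arm(
  moves=[
    [0,0,0,0.001,0.001,0.02,0.042],
    [0,0,0,0.001,0.001,0.05,0.042],
    [0,0,0,0.001,0.001,0.07,0.042],
    [0,0,0,0.001,0.001,0.08,0.042],
    [0,0,0,0.001,0.001,0.08,0.042],
    [0,0,0,0.001,0.001,0.08,0.042],
  ],
)

```text
clock: 18.45
position: [0.6849, 0.1483, 0.0234]
ee_rot: [0.991, 0.132, 0.0, -0.0]
ft_force: [0.4, -0.4, 0.5]
grip_width: 0.487
```

Run:
```python
from h import *
tool([.6835,.1503,.004],15.2)
```

```text
clock 18.45 pos [0.6849 0.1483 0.0234] shift [-0.0008 -0.0023  0.0194] x-yaw 15.2 zaxis [ 8.e-04  5.e-04 -1.e+00] j7 -0.35 F [ 0.4 -0.4  0.5] w 0.487
turn z -0.0
```

Call:
move_arm(
  moves=[
    [0,0,0,-0.001,-0.002,0.006,0.042],
    [0,0,0,-0.001,-0.002,0.012,0.041],
    [0,0,0,-0.001,-0.002,0.017,0.041],
    [0,0,0,-0.001,-0.002,0.0195,0.041],
    [0,0,0,-0.001,-0.002,0.0195,0.041],
  ],
)

```text
clock: 18.95
position: [0.6828, 0.1492, 0.0026]
ee_rot: [0.991, 0.132, -0.0, 0.0]
ft_force: [-0.4, 0.1, 0.2]
grip_width: 0.483
```

Call:
move_arm(
  moves=[
    [0,0,0,0,0,0,0.034],
    [0,0,0,0,0,0,0.027],
    [0,0,0,0,0,0,0.027],
    [0,0,0,0,0,0,0.027],
  ],
)

```text
clock: 19.35
position: [0.6834, 0.1495, 0.0036]
ee_rot: [0.991, 0.132, 0.0, -0.0]
ft_force: [-1.3, -0.2, 3.9]
grip_width: 0.356
```

Call:
move_arm(
  moves=[
    [0,0,0,0,0,-0.01,0.027],
    [0,0,0,0,0,-0.03,0.027],
    [0,0,0,0,0,-0.06,0.027],
    [0,0,0,0,0,-0.09,0.027],
    [0,0,0,0,0,-0.1,0.027],
    [0,0,0,0,0,-0.1,0.027],
  ],
)

```text
clock: 19.95
position: [0.6841, 0.1498, 0.1058]
ee_rot: [0.991, 0.132, 0.002, -0.0]
ft_force: [0.4, -0.3, -1.0]
grip_width: 0.351
```

Run:
```python
from h import *
tool([.5342,.3235,.1],6.7)
```

```text
clock 19.95 pos [0.6841 0.1498 0.1058] shift [-0.0992 -0.2069  0.0053] x-yaw 15.2 zaxis [ 3.7e-03  6.0e-04 -1.0e+00] j7 -0.32 F [ 0.4 -0.3 -1. ] w 0.351
turn z 8.5
```

Call:
move_arm(
  moves=[
    [0,0,1,-0.007,-0.015,0,0.027],
    [0,0,2,-0.022,-0.045,0,0.027],
    [0,0,4,-0.04,-0.083,0,0.027],
    [0,0,6,-0.058,-0.12,0,0.027],
    [0,0,8.5,-0.075,-0.157,0,0.027],
    [0,0,8.5,-0.09,-0.187,0,0.027],
    [0,0,8.5,-0.099,-0.207,0,0.027],
    [0,0,8.5,-0.099,-0.207,0.015,0.027],
    [0,0,8.5,-0.099,-0.207,0.03,0.027],
    [0,0,8.5,-0.099,-0.207,0.04,0.027],
  ],
)

```text
clock: 20.95
position: [0.5333, 0.3211, 0.0602]
ee_rot: [0.998, 0.057, -0.001, 0.001]
ft_force: [0.5, -0.8, -0.5]
grip_width: 0.351
```

Run:
```python
from h import *
tool([.5342,.3235,.044],6.7)
```

```text
clock 20.95 pos [0.5333 0.3211 0.0602] shift [ 0.0012 -0.0023  0.0162] x-yaw 6.6 zaxis [-0.0022 -0.0023 -1.    ] j7 -0.83 F [ 0.5 -0.8 -0.5] w 0.351
turn z -0.1
```

Call:
move_arm(
  moves=[
    [0,0,0,0.001,-0.002,0.005,0.027],
    [0,0,0,0.001,-0.002,0.012,0.027],
    [0,0,0,0.001,-0.002,0.018,0.027],
    [0,0,0,0.001,-0.002,0.018,0.027],
    [0,0,0,0.001,-0.002,0.018,0.027],
  ],
)

```text
clock: 21.45
position: [0.5342, 0.3253, 0.0452]
ee_rot: [0.998, 0.058, 0.0, -0.0]
ft_force: [-0.0, 0.4, -1.2]
grip_width: 0.358
```

Run:
```python
from h import *
tool([.5342,.3235,.0314],6.7)
```

```text
clock 21.45 pos [0.5342 0.3253 0.0452] shift [-0.0002  0.0018  0.0138] x-yaw 6.7 zaxis [ 2.e-04  1.e-04 -1.e+00] j7 -0.85 F [-0.   0.4 -1.2] w 0.358
turn z -0.0
```

Call:
move_arm(
  moves=[
    [0,0,0,0,0.002,0.004,0.027],
    [0,0,0,0,0.002,0.008,0.027],
    [0,0,0,0,0.002,0.011,0.027],
    [0,0,0,0,0.002,0.013,0.027],
    [0,0,0,0,0.002,0.0138,0.027],
    [0,0,0,0,0.002,0.0138,0.027],
  ],
)

```text
clock: 22.05
position: [0.5343, 0.3233, 0.0315]
ee_rot: [0.998, 0.058, 0.0, 0.0]
ft_force: [-1.8, -1.4, 3.3]
grip_width: 0.35
```

Call:
move_arm(
  moves=[
    [0,0,0,0,0,0.0005,0.027],
    [0,0,0,0,0,0.001,0.027],
    [0,0,0,0,0,0.001,0.027],
    [0,0,0,0,0,0.001,0.027],
    [0,0,0,0,0,0.001,0.027],
    [0,0,0,0,0,0.001,0.027],
  ],
)

```text
clock: 22.65
position: [0.5343, 0.3233, 0.0315]
ee_rot: [0.998, 0.058, 0.0, 0.0]
ft_force: [-5.2, -5.3, 12.6]
grip_width: 0.356
```

Call:
move_arm(
  moves=[
    [0,0,0,0,0,-0.0005,0.027],
    [0,0,0,0,0,-0.001,0.031],
    [0,0,0,0,0,-0.001,0.042],
    [0,0,0,0,0,-0.001,0.045],
    [0,0,0,0,0,-0.02,0.045],
    [0,0,0,0,0,-0.05,0.05],
    [0,0,0,0,0,-0.075,0.055],
    [0,0,0,0,0,-0.075,0.055],
  ],
)

```text
clock: 23.45
position: [0.5359, 0.3251, 0.1104]
ee_rot: [0.998, 0.058, 0.003, -0.002]
ft_force: [-0.7, -0.2, 0.0]
grip_width: 0.645
```

Run:
```python
from h import *
tool([.5565,-.071,.1],22)
p=cams.camera_params("wrist"); im=cams.camera("wrist")
cv2.imwrite("pics/w6.png",im[:,:,::-1]); np.save("pics/w6p.npy",p,allow_pickle=True)
# nut hexagon from the first wrist view and top view
im=cv2.imread("pics/w1.png")[:,:,::-1]; p=np.load("pics/w1p.npy",allow_pickle=True).item()
for nm,im,p,u in (("w1",im,p,(453,193)),("top",cv2.imread("pics/top0.png")[:,:,::-1],cams.camera_params("top"),(355,236))):
    s=im.astype(int); m=(s.min(2)>150).astype(np.uint8)
    for c in cv2.findContours(m,0,1)[0]:
        if cv2.pointPolygonTest(c,u,False)>0 or (abs(c[:,0].mean(0)-u)<12).all():
            w=world(p,c[:,0]+0.,.024)[:,:2]*1000
            h=cv2.approxPolyDP(c,3 if nm=="w1" else 1.5,True)[:,0]
            W=world(p,h+0.,.024)[:,:2]; d=np.roll(W,-1,0)-W
            print(nm,cv2.minEnclosingCircle(w.astype(np.float32)),(np.degrees(np.arctan2(d[:,1],d[:,0]))%60).round(1),np.linalg.norm(d,axis=1).round(3))
```

```text
clock 23.45 pos [0.5359 0.3251 0.1104] shift [-0.0257  0.3959  0.0092] x-yaw 6.7 zaxis [ 0.0056  0.0034 -1.    ] j7 -0.81 F [-0.7 -0.2  0. ] w 0.645
turn z -15.3
w1 ((554.6280517578125, -70.33611297607422), 26.50661849975586) [25.8 22.7 21.5 22.3 20.5 21.1] [0.028 0.024 0.026 0.026 0.026 0.027]
top ((556.6953735351562, -69.66732025146484), 25.531999588012695) [19.4 19.1 20.6 19.9 17.2 19.5] [0.026 0.023 0.028 0.023 0.026 0.025]
```

View pics/w6.png

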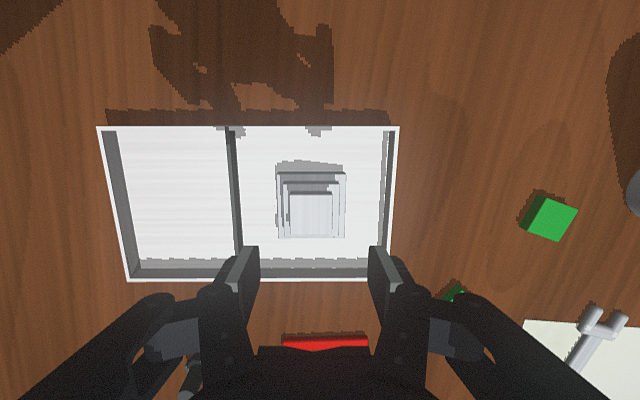

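The stack is square: the small plate is at (290–333,192–236), centred on the mid plate. Next is the nut at about (0.555,−0.070), with jaw yaw −69°.

Call:
move_arm(
  moves=[
    [0,0,5,-0.002,0.025,0,0.06],
    [0,0,13,-0.005,0.065,0,0.06],
    [0,0,21,-0.008,0.11,0,0.06],
    [0,0,29,-0.011,0.155,0,0.06],
    [0,0,37,-0.014,0.2,0,0.06],
    [0,0,45,-0.017,0.245,0,0.06],
    [0,0,53,-0.02,0.29,0,0.06],
    [0,0,61,-0.023,0.33,0,0.06],
    [0,0,69,-0.026,0.365,0,0.06],
    [0,0,75.7,-0.027,0.39,0,0.06],
  ],
)

```text
clock: 24.5
position: [0.5522, -0.0703, 0.1051]
ee_rot: [0.822, -0.57, -0.0, 0.001]
ft_force: [0.2, 0.7, 0.1]
grip_width: 0.705
```

Call:
move_arm(
  moves=[
    [0,0,0,0,0,0,0.06],
    [0,0,0,0,0,0,0.06],
    [0,0,0,0,0,0,0.06],
  ],
)

```text
clock: 24.8
position: [0.5527, -0.0656, 0.1052]
ee_rot: [0.825, -0.565, -0.0, -0.0]
ft_force: [-0.2, 1.2, -0.8]
grip_width: 0.698
```

Run:
```python
from h import *
tool([.555,-.070,.04],-69)
p=cams.camera_params("wrist"); im=cams.camera("wrist")
cv2.imwrite("pics/w7.png",im[:,:,::-1])
s=im.astype(int); m=(s.min(2)>150).astype(np.uint8)
for c in cv2.findContours(m,0,1)[0]:
    if 1000<cv2.contourArea(c)<12000:
        W=world(p,cv2.approxPolyDP(c,3,True)[:,0]+0.,.024)[:,:2]; d=np.roll(W,-1,0)-W
        w=world(p,c[:,0]+0.,.024)[:,:2]*1000
        print(c[:,0].mean(0).round(),cv2.minEnclosingCircle(w.astype(np.float32)),(np.degrees(np.arctan2(d[:,1],d[:,0]))%60).round(1),np.linalg.norm(d,axis=1).round(3))
```

```text
clock 24.8 pos [ 0.5527 -0.0656  0.1052] shift [ 0.005  -0.0006  0.0652] x-yaw -68.8 zaxis [-3.e-04  7.e-04 -1.e+00] j7 -1.32 F [-0.2  1.2 -0.8] w 0.698
turn z 0.2
[321. 205.] ((556.0112915039062, -69.18275451660156), 28.190122604370117) [10.3 20.5 21.6 19.4 21.2 23.  16.3] [0.004 0.026 0.026 0.026 0.027 0.027 0.027]
[164. 150.] ((552.2613525390625, 56.594173431396484), 27.799043655395508) [35.9  6.9 35.1 13.1  3.3 36.5  5.  55.4 38.6 50.2 28.4  3.3 28.9 24.6
 59.6 52.7] [0.016 0.011 0.011 0.021 0.018 0.009 0.014 0.004 0.005 0.003 0.015 0.008
 0.007 0.004 0.003 0.025]
[509.  84.] ((685.4586181640625, -159.53907775878906), 20.854522705078125) [43.9 27.5 13.2 58.8 43.1 27.9 16.1  1.1] [0.015 0.016 0.016 0.016 0.015 0.017 0.016 0.016]
[301.  28.] ((668.84423828125, -10.186841011047363), 33.28839111328125) [50.1 18.2 48.9 18.4 51.1] [0.024 0.047 0.048 0.009 0.045]
```

View pics/w7.png

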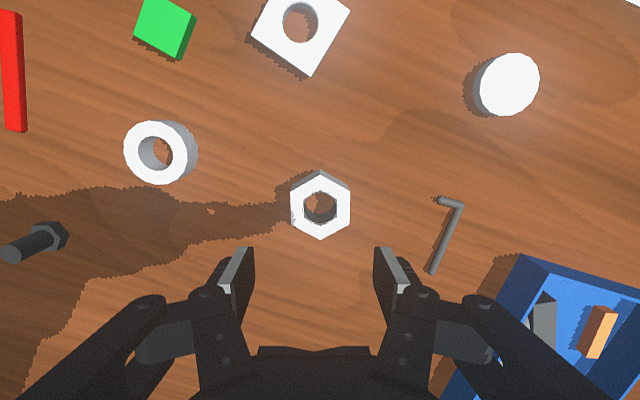

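The nut at (321,205) has its flats facing the jaws and the hex key at (445,235) is clear of them. Ring, holed plate and disc are undisturbed.

Call:
move_arm(
  moves=[
    [0,0,0,0.004,0,0.02,0.056],
    [0,0,0,0.004,0,0.04,0.056],
    [0,0,0,0.004,0,0.06,0.056],
    [0,0,0,0.004,0,0.065,0.056],
    [0,0,0,0.004,0,0.065,0.056],
    [0,0,0,0.004,0,0.065,0.056],
  ],
)

```text
clock: 25.45
position: [0.5549, -0.0704, 0.0412]
ee_rot: [0.824, -0.566, 0.0, -0.0]
ft_force: [0.2, 0.2, 0.0]
grip_width: 0.657
```

Run:
```python
from h import *
tool([.555,-.0695,.007],-69)
```

```text
clock 25.45 pos [ 0.5549 -0.0704  0.0412] shift [-0.0008 -0.0004  0.0342] x-yaw -69.0 zaxis [ 0.0012 -0.     -1.    ] j7 -1.35 F [0.2 0.2 0. ] w 0.657
turn z 0.0
```

Call:
move_arm(
  moves=[
    [0,0,0,-0.001,0,0.01,0.056],
    [0,0,0,-0.001,0,0.02,0.056],
    [0,0,0,-0.001,0,0.03,0.056],
    [0,0,0,-0.001,0,0.034,0.056],
    [0,0,0,-0.001,0,0.034,0.056],
    [0,0,0,-0.001,0,0.034,0.048],
    [0,0,0,-0.001,0,0.034,0.04],
    [0,0,0,-0.001,0,0.034,0.04],
    [0,0,0,-0.001,0,0.034,0.04],
  ],
)

```text
clock: 26.35
position: [0.5543, -0.0699, 0.0068]
ee_rot: [0.824, -0.567, 0.0, -0.0]
ft_force: [-0.8, 0.6, 5.4]
grip_width: 0.526
```

Call:
move_arm(
  moves=[
    [0,0,0,0,0,-0.01,0.04],
    [0,0,0,0,0,-0.03,0.04],
    [0,0,0,0,0,-0.06,0.04],
    [0,0,0,0,0,-0.09,0.04],
    [0,0,0,0,0,-0.095,0.04],
    [0,0,0,0,0,-0.095,0.04],
  ],
)

```text
clock: 26.95
position: [0.5543, -0.0701, 0.1022]
ee_rot: [0.824, -0.567, 0.001, -0.0]
ft_force: [-0.3, -0.2, -1.4]
grip_width: 0.525
```

Run:
```python
from h import *
tool([.425,.310,.1],-69)
```

```text
clock 26.95 pos [ 0.5543 -0.0701  0.1022] shift [-0.4013 -0.0153  0.0017] x-yaw -69.0 zaxis [ 1.8e-03 -7.0e-04 -1.0e+00] j7 -1.32 F [-0.3 -0.2 -1.4] w 0.525
turn z -0.0
```

Call:
move_arm(
  moves=[
    [0,0,-1,-0.02,-0.001,0,0.04],
    [0,0,-2,-0.06,-0.002,0,0.04],
    [0,0,-3,-0.105,-0.004,0,0.04],
    [0,0,-4,-0.15,-0.006,0,0.04],
    [0,0,-5,-0.195,-0.008,0,0.04],
    [0,0,-6,-0.24,-0.01,0,0.04],
    [0,0,-7,-0.285,-0.012,0,0.04],
    [0,0,-8,-0.33,-0.014,0,0.04],
    [0,0,-9,-0.37,-0.015,0,0.04],
    [0,0,-9,-0.4,-0.015,0,0.04],
  ],
)

```text
clock: 27.95
position: [0.4219, 0.3114, 0.1]
ee_rot: [0.867, -0.499, -0.001, 0.001]
ft_force: [0.4, 0.6, -3.0]
grip_width: 0.523
```

Call:
move_arm(
  moves=[
    [0,0,0,0,0,0,0.04],
    [0,0,0,0,0,0.01,0.04],
    [0,0,0,0,0,0.03,0.04],
    [0,0,0,0,0,0.05,0.04],
    [0,0,0,0,0,0.05,0.04],
    [0,0,0,0,0,0.05,0.04],
  ],
)

```text
clock: 28.55
position: [0.4244, 0.3079, 0.0506]
ee_rot: [0.866, -0.501, -0.0, 0.001]
ft_force: [-0.0, 0.4, -1.2]
grip_width: 0.523
```

Run:
```python
from h import *
tool([.425,.310,.0108],-60)
```

```text
clock 28.55 pos [0.4244 0.3079 0.0506] shift [-0.0016 -0.0016  0.0398] x-yaw -60.1 zaxis [-0.0016 -0.001  -1.    ] j7 -2.02 F [-0.   0.4 -1.2] w 0.523
turn z -0.1
```

Call:
move_arm(
  moves=[
    [0,0,0,-0.0015,-0.0015,0.01,0.04],
    [0,0,0,-0.0015,-0.0015,0.02,0.04],
    [0,0,0,-0.0015,-0.0015,0.03,0.04],
    [0,0,0,-0.0015,-0.0015,0.036,0.04],
    [0,0,0,-0.0015,-0.0015,0.038,0.04],
    [0,0,0,-0.0015,-0.0015,0.0395,0.04],
    [0,0,0,-0.0015,-0.0015,0.0398,0.04],
    [0,0,0,-0.0015,-0.0015,0.0398,0.04],
  ],
)

```text
clock: 29.35
position: [0.4254, 0.311, 0.0117]
ee_rot: [0.866, -0.5, 0.0, -0.0]
ft_force: [0.7, -0.5, -2.0]
grip_width: 0.523
```

Call:
move_arm(
  moves=[
    [0,0,0,0,0,0.0005,0.04],
    [0,0,0,0,0,0.001,0.04],
    [0,0,0,0,0,0.0013,0.04],
    [0,0,0,0,0,0.0013,0.04],
  ],
)

```text
clock: 29.75
position: [0.4254, 0.3111, 0.0108]
ee_rot: [0.866, -0.5, 0.0, -0.0]
ft_force: [-2.9, -2.2, 6.1]
grip_width: 0.522
```

Contact; release and rise.

Call:
move_arm(
  moves=[
    [0,0,0,0,0,0,0.045],
    [0,0,0,0,0,0,0.056],
    [0,0,0,0,0,0,0.058],
    [0,0,0,0,0,-0.02,0.058],
    [0,0,0,0,0,-0.05,0.058],
    [0,0,0,0,0,-0.09,0.058],
    [0,0,0,0,0,-0.13,0.058],
    [0,0,0,0,0,-0.17,0.058],
    [0,0,0,0,0,-0.17,0.058],
  ],
)

```text
clock: 30.65
position: [0.4272, 0.313, 0.1854]
ee_rot: [0.866, -0.5, 0.002, -0.004]
ft_force: [-0.1, 0.2, 0.3]
grip_width: 0.676
```

Call:
move_arm(
  moves=[
    [0,0,0,0.04,0,0,0.058],
    [0,0,0,0.09,0,0,0.058],
    [0,0,0,0.14,0,0,0.058],
    [0,0,0,0.19,0,0,0.058],
    [0,0,0,0.24,0,0,0.058],
    [0,0,0,0.29,0,0,0.058],
    [0,0,0,0.33,0,0,0.058],
    [0,0,0,0.33,0,0,0.058],
    [0,0,0,0.33,0,0,0.058],
  ],
)

```text
clock: 31.55
position: [0.59, 0.0245, 0.1792]
ee_rot: [0.866, -0.501, -0.001, 0.0]
ft_force: [-0.8, 0.2, 0.4]
grip_width: 0.683
```

Run:
```python
from h import *
o=manip.get_obs(); print(o["clock"],o["position"],np.abs(o["joint_velocities"]).max(),o["ft_force"])
t=cams.camera("top"); s=cams.camera("side")
a=cv2.resize(t[160:320,150:420,::-1],None,fx=2.4,fy=2.4); b=cv2.resize(s[130:400,180:450,::-1],None,fx=1,fy=1)
b=s[270:390,200:340,::-1]; b=cv2.resize(b,None,fx=1.8,fy=1.8)
out=np.zeros((384+216,648,3),np.uint8); out[:384]=a; out[384:,:252]=b; cv2.imwrite("pics/final.png",out)
```

```text
31.55 [0.59003246 0.02449782 0.17919128] 0.038206793583170764 [-0.82591474  0.19411607  0.42540333]
```

View pics/final.png

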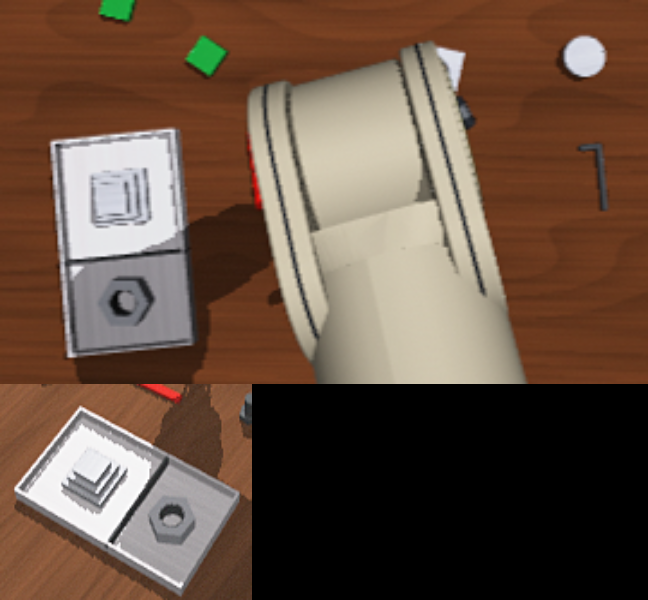

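The stack stands square in the big bay, at (118,196) in the crop. The nut lies flat in the small bay at (126,301), and the arm is clear of both.

```bash
python3 -c "
from workcell import manip
print(manip.hand_in())"
```

```text
the job is handed in; nothing more can be done
None
```

I built the kit in the tray and handed it in at about 32 s on the robot's clock. The hand-in reports no verdict, so I can't confirm a pass.

- **Plates:** The large, middle and small plates were stacked in that order in the big bay. Each was pressed down in the grip for half a second or more at about 12–13 N. The large plate briefly took about 22 N when I overshot, and I then held it at 12 N.
- **Nut:** It was set down with about 6 N of contact near the centre of the small bay.
- **Last checks:** The top and side pictures show the stack square and the nut lying flat. The arm was raised clear and the wrist force was near zero. Camera and tool readings for the large and middle plates agreed to about 1 mm. I checked the small plate's centring only by eye.
- **Look-alikes:** I touched none of them. They looked undisturbed in the wrist view just before I gripped the nut. In the final top view the arm hid the ring and part of the plate with a hole, so I didn't measure their positions again at the end.

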